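# Clamp a cold chisel in the dressing jig

### The arm

A 7-joint arm with a two-finger parallel gripper is mounted at the origin on a cart in front of the work surface, level with it; the furniture and walls round the work are solid. World frame = base frame: x ahead of the robot, y to its left, z up, the work surface at z = 0. Lengths are in m, angles in rad, forces in N, time in s.
With the tool pointing down it reaches from about 0.425 to 0.95 m from the base axis. Payload 16.7 kg.
Tool frame: the origin (TCP) lies at the very end of the fingers, on their centre line; the grasp point (between the pads) lies manip.grasp_offset behind it (manip.grasp_offset is the distance from the TCP to the grasp point, in m); z points along the fingers, y is the line along which they close (so a half turn about z gives the same grasp; the last joint's range is limited). The gripper opens to 94 mm and grips with 3 to 60 N. Pads are 16 mm wide; open, the fingers measure 119 mm over their backs; the gripper's body (75 mm by 177 mm) begins 78 mm behind the grasp point.
Start: joints at [-1.484, 0.426, 0.074, 1.606, -0.034, 1.111, -0.067], TCP at [0.158, 0.656, 0.205] pointing down, gripper open.
Joint ranges: [-2.85, 2.85], [-0.5, 2.14], [-1.23, 1.37], [0.21, 2.46], [-1.02, 4.16], [0.16, 2.05], [-2.73, 2.73]. Speed limits (rad/s): [1.89, 1.89, 2.39, 2.39, 3.01, 3.01, 3.01].

### API

Orientations are given as a unit quaternion [x, y, z, w].
In Python, from rig import get_state, imaging, workorder, manip gives the robot as it stands.
- The arm moves only by the tool move_arm, never from a script. Its argument "steps" is a list of rows, each an object of numbers: "hand": the closure, from -1 (fully open) to 1 (shut); "tx", "ty", "tz": the shift along the tool's x, y, z in mm; "ax", "ay", "az": the turn, a rotation vector about the tool's x, y, z in rad. In form: [{"hand": .., "tx": .., "ty": .., "tz": .., "ax": .., "ay": .., "az": ..}, ...]. A call has 1 to 8 rows; each row is the pose to reach, as a shift and turn from the pose commanded when the call began, along the tool's axes at that moment; what a row does not reach only later rows make up. A row lasts 1/10 s, in which the tool goes at most 50 mm and 8.59 degrees, less where a joint would pass 70% of its speed; a pose out of reach is approached as far as the arm can. A call with a gripper value outside its range is refused whole. The fingers move at their own pace and stop on an object; the grip force is fixed at half the most. Time passes only in rows, so rows that repeat a pose let the fingers close. It gives the time, the measured TCP pose, the force, the opening and the grip force at its end, in the units of the state.
- get_state(): the state, without advancing time (a new reading comes with each control period).
- imaging.grab_frame(name): name is "side" or "top" or "wrist"; returns (picture, depth): 480x640x3 uint8, red, green, blue; 480x640 float32, m along the optical axis (not along the pixel's ray), 0 where there is no reading.
- imaging.camera_params(name): a dict with "fx", "fy", "cx", "cy" (pixels), "eye" and "rotation" of the camera in the world; the wrist camera has in their place "hand_eye" (4x4, takes a point from camera to tool coordinates, whose origin is the TCP and whose axes are the flange's). Camera axes: x right, y down, z forward; pixel columns grow to the right and rows downward; lengths in m; the calibration is good to about 2 mm. A picture is of the moment at which its call begins: read the wrist's pose just before it. camera_params takes no time and is no camera call.
- workorder.close_job(): hands the job in; it is judged then, once.
The state is a dict: "t": time; "joint_positions": joint angles; "dq": joint speeds; "tau": joint torques, N m; "eef_pos": TCP position; "ee_rot": TCP orientation; "force": force on the tool from outside, world axes, zero at the start; "wrist_torque": the same for the moment, N m; "gripper_width": finger opening in m; "grasp_force": force on a finger pad.
Only numpy, scipy, OpenCV 4.12 (cv2) and the standard library are available. Lean on these libraries where they do the work, as an engineer would, in place of code of your own. Each camera call takes 0.05 s, during which the arm holds its last target. There are 200 camera calls.

### The job

Set the cold chisel up for filing: lay it flat in the jig's two cradles with its cutting edge away from the clamp, slide it gently back until its head is fully home against the stop screw, then push the toggle clamp's handle down over centre until it rests on its stop and the pad holds the shank. Feel your way: do not ram the stop screw or force the handle, and leave the other things on the bench where they lie.

Things in the scene. Friction and masses are not known exactly. Their poses are not given: they have to be found in the camera images.
- jig: chisel-dressing jig fixed on the bench: base plate 257 x 90 x 10 mm with, in one line, front cradle, rear cradle, stop screw, toggle clamp. Origin on the bench, x level along the cradles towards the blade end, z up. The stop screw's flat round head (18 mm across, centre 40.5 mm up) faces +x; it is screwed in or out, its face anywhere from x = -8 to +12 mm: not measured, find it.
- rear_cradle (a point): rear cradle, middle of its floor, at x = 29 mm of the jig, 32 mm above the bench. Steel U 26 mm long, 56 mm wide; 22 mm clear between its cheeks for the first 10 mm of height, then flaring to 34 mm wide at its top, 52 mm above the bench. Axes as the jig's.
- front_cradle (a point): front cradle, middle of its floor, at x = 119 mm of the jig; same U, 18 mm long. Between the two cradles is a gap 68 mm long (x = 42 to 110 mm) with only the base plate below, room for fingers on both sides of the shank.
- chisel_mid (a point): cold chisel, 183 mm, 0.26 kg: hexagon shank 129 mm long, 17 mm high over flats, 19.6 mm wide over corners; then a flat blade 6 mm thick, widening to 25 mm at the edge. Lies flat. Point: 70 mm from the head end, 8.5 mm above the underside; centre of mass 11 mm further to the edge. x: head to edge, z up. Laid in the cradles it is 40.5 mm above the bench.
- clamp_handle (a joint): turn of the handle, rad: 0 open (nearly upright, pad swung up clear); grows as it is pushed back and down, away from the cradles; 1.22 dead centre; 1.31 clamped, on its stop. It stays where left until the pad meets the shank at about 0.9; then a spring resists (about 12 N at mid-grip) and throws it back if let go before dead centre; past it, it is pulled to the stop.
- handle_pivot (a point): axis of the handle's hinge, across the jig (its y), in its middle plane, at x = -91.1 mm of the jig, 54.8 mm above the bench. Axes as the jig's. Seen from here the handle points up, leaning 15 deg back, when open, and level along the jig's -x when clamped.
- handle_grip: the handle's black rubber grip, a round bar 85 mm long, 19 mm thick; origin at its middle, 85 mm from the hinge axis; its end is 128 mm from the axis. Own x points along the handle to the hinge, y across the jig, z out of the side to push on (front when open, top when clamped).
- clamp_pad: rubber tip of the clamp's sprung spindle, 18 mm across; origin in the middle of its lower face. It comes down on the shank at x = 30 mm of the jig, over the rear cradle. With the handle open it is 0.16 m above the bench, above the stop screw; the raised arm reaches 0.19 m.
- drift_punch: hexagon drift punch, 176 mm long, 14 mm thick, with a short round point; not the chisel; leave it
- flat_file: flat file with a wooden handle, 340 mm long, lying behind the jig; leave it
- nut: hexagon nut, 27 mm wide, 13 mm high; leave it
- bolt: bolt, 58 mm long, 25 mm high; leave it
- chalk: square stick of chalk, 43 mm long, 10 mm high; leave it

How it is judged:
By the outcome, as a careful person would: the job done as asked, in the order asked, and still so for the second after the job is handed in, with the robot touching nothing.
It also fails if it takes over 59 s, if anything falls off the work surface, if the arm or the gripper's body presses on something with over 40 N, if the wrist force passes 120 N, or if a joint passes its speed limit or range.

## Working session

There is one attempt and no reset: what is moved stays moved. The work goes in short steps, Python scripts to look and compute and a tool call to move; the robot and the scene stay as the last step left them, time stands still between calls to the robot, and variables do not carry over. Pictures are saved under pics/ and viewed, at most 10 in all, crops included, and the job is handed in when it is done.

Besides the shell and the picture viewer there is one more tool, called after ">>>" by a JSON object that holds its "name" and its "arguments". move_arm: Moves the arm, as the interface text tells. Its arguments: {"type":"object","properties":{"steps":{"type":"array","items":{"type":"object","properties":{"hand":{"type":"number"},"tx":{"type":"number"},"ty":{"type":"number"},"tz":{"type":"number"},"ax":{"type":"number"},"ay":{"type":"number"},"az":{"type":"number"}}}}},"required":["steps"]}

```bash
mkdir -p pics; cat > h.py <<'E'
import numpy as np, cv2
from rig import get_state, imaging, workorder, manip
from scipy.spatial.transform import Rotation as R
def cam(n, st=None):
    p=imaging.camera_params(n)
    if 'eye' in p:
        r=np.array(p['rotation']); r=R.from_quat(r).as_matrix() if r.size==4 else r
        return p,np.array(p['eye']),r
    T=np.array(p['hand_eye']); Rt=R.from_quat(st['ee_rot']).as_matrix()
    return p,Rt@T[:3,3]+np.array(st['eef_pos']),Rt@T[:3,:3]
def cloud(n,d,st=None):
    p,e,r=cam(n,st); v,u=np.mgrid[:480,:640]
    c=np.dstack([(u-p['cx'])/p['fx']*d,(v-p['cy'])/p['fy']*d,d])
    return c@r.T+e
def ray(n,u,v,z,st=None):
    p,e,r=cam(n,st); k=r@np.array([(u-p['cx'])/p['fx'],(v-p['cy'])/p['fy'],1])
    return e+k*(z-e[2])/k[2]
def proj(n,P,st=None):
    p,e,r=cam(n,st); c=r.T@(np.array(P)-e); return c[0]/c[2]*p['fx']+p['cx'],c[1]/c[2]*p['fy']+p['cy']
E
python3 - <<'E'
from h import *
s=get_state()
print({k:np.round(v,3) for k,v in s.items()}, manip.grasp_offset)
for n in('side','top','wrist'):
    i,d=imaging.grab_frame(n); cv2.imwrite(f'pics/{n}0.png',i[...,::-1]); np.save(f'{n}0.npy',d)
    print(n,imaging.camera_params(n),(d>0).mean())
E
```

```text
{'t': np.float64(0.0), 'joint_positions': array([-1.485,  0.427,  0.074,  1.607, -0.034,  1.111, -0.067]), 'dq': array([ 0.002, -0.   , -0.002,  0.   ,  0.   ,  0.   , -0.001]), 'tau': array([ 2.0000e-03, -9.3582e+01,  3.6680e+00, -4.5418e+01, -4.9000e-02,
        2.0000e-02,  0.0000e+00]), 'eef_pos': array([0.158, 0.656, 0.205]), 'ee_rot': array([ 0.118,  0.993, -0.001, -0.   ]), 'force': array([-0.81 ,  0.032, -0.392]), 'wrist_torque': array([-0.026,  0.031, -0.015]), 'grasp_force': np.float64(0.0), 'gripper_width': np.float64(0.094)} 0.0188
side {'fx': 591.1355224436995, 'fy': 591.1355224436995, 'cx': 325.5921974404254, 'cy': 246.23107118905952, 'eye': array([ 0.42462874, -0.97568644,  0.77370112]), 'rotation': array([ 0.90289917, -0.08300713,  0.04258303, -0.41960646])} 0.9959700520833333
top {'fx': 608.652438436113, 'fy': 608.652438436113, 'cx': 324.67511162967133, 'cy': 222.64183253777884, 'eye': array([ 0.36232592, -0.1862433 ,  1.1957951 ]), 'rotation': array([-0.68138601,  0.72461261, -0.07516903,  0.07070559])} 0.9961979166666667
wrist {'fx': 342.8012831913999, 'fy': 342.8012831913999, 'cx': 312.2966498025863, 'cy': 236.51726108982913, 'hand_eye': array([[-7.53339763e-04, -9.64316781e-01, -2.64750031e-01,
         7.62691722e-02],
       [ 9.99999529e-01, -5.64294501e-04, -7.90106619e-04,
        -1.63470549e-04],
       [ 6.12516085e-04, -2.64750501e-01,  9.64316751e-01,
        -1.79871703e-01],
       [ 0.00000000e+00,  0.00000000e+00,  0.00000000e+00,
         1.00000000e+00]])} 0.9960384114583334
```

View pics/top0.png

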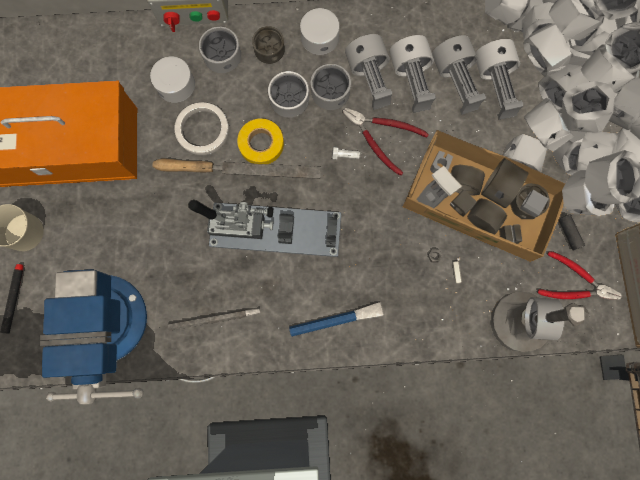

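View pics/side0.png

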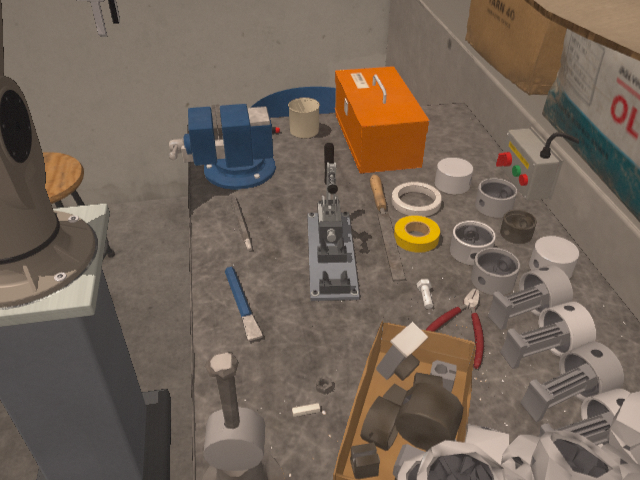

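The top view shows the blue chisel from its head at (290,330) to its edge at (383,310). The jig plate spans about (209,203) to (340,255), with the cradles at (286,226) and (332,230) and the clamp handle at (200,208). The side view agrees.

```bash
python3 - <<'E'
from h import *
i=cv2.imread('pics/top0.png'); d=np.load('top0.npy'); P=cloud('top',d)
hsv=cv2.cvtColor(i,cv2.COLOR_BGR2HSV)
m=((hsv[...,0]>95)&(hsv[...,0]<125)&(hsv[...,1]>100)).astype(np.uint8); m[:290]=0;m[:,:270]=0;m[350:]=0;m[:,420:]=0
v,u=np.nonzero(m); q=P[v,u]
print('blue n',len(u),'z',np.percentile(q[:,2],[5,50,95]))
r=cv2.minAreaRect(np.c_[u,v].astype(np.float32)); b=cv2.boxPoints(r)
print('blue box',[np.round(ray('top',*p,.012),4) for p in b])
# height of chisel area, incl blade
box=P[295:340,280:390]; hh=(box[...,2]>.003)
vv,uu=np.nonzero(hh); r=cv2.minAreaRect(np.c_[uu+280,vv+295].astype(np.float32)); print('tall box',[np.round(ray('top',*p,.006),4) for p in cv2.boxPoints(r)])
# jig: points by height
J=P[185:270,185:350]
for lo,hi,n in((.006,.014,'plate'),(.045,.056,'cradtop'),(.028,.036,'floor')):
    mm=((J[...,2]>lo)&(J[...,2]<hi)).astype(np.uint8); 
    nn,lab,stt,cen=cv2.connectedComponentsWithStats(mm)
    for k in range(1,nn):
        if stt[k,4]>25:
            v,u=np.nonzero(lab==k); q=J[v,u,:2].astype(np.float32); r=cv2.minAreaRect(q)
            print(n,stt[k,4],np.round(r[0],4),np.round(r[1],4),round(r[2],2),np.round(J[v,u,2].mean(),4))
c=cv2.resize(i[180:275,180:350],None,fx=4.7,fy=4.7,interpolation=cv2.INTER_CUBIC); cv2.imwrite('pics/jigtop.png',c)
E
```

```text
blue n 636 z [0.00822152 0.01464863 0.019389  ]
blue box [array([ 0.411, -0.12 ,  0.012]), array([ 0.4342, -0.2465,  0.012 ]), array([ 0.4165, -0.2497,  0.012 ]), array([ 0.3935, -0.1235,  0.012 ])]
tall box [array([ 0.473 , -0.1058,  0.006 ]), array([ 0.4602, -0.3139,  0.006 ]), array([ 0.3762, -0.307 ,  0.006 ]), array([ 0.3888, -0.1019,  0.006 ])]
plate 123 [ 0.6568 -0.0023] [0.0438 0.0152] 82.46 0.0095
plate 36 [ 0.6518 -0.0689] [0.039  0.0062] 82.03 0.0094
plate 2785 [ 0.6046 -0.1019] [0.2563 0.0907] 82.0 0.0093
cradtop 203 [ 0.6075 -0.0704] [0.0254 0.0441] 74.92 0.0522
cradtop 69 [ 0.6183 -0.1263] [0.0263 0.0105] 78.22 0.0496
cradtop 45 [ 0.6051 -0.2153] [0.0155 0.0119] 86.29 0.0496
cradtop 63 [ 0.5839 -0.1215] [0.0262 0.0096] 81.09 0.0498
cradtop 42 [ 0.5716 -0.2103] [0.0175 0.0085] 83.32 0.0499
floor 129 [ 0.6031 -0.1243] [0.0261 0.021 ] 82.1 0.0316
floor 85 [ 0.5904 -0.2133] [0.0178 0.0201] 82.06 0.0316
floor 42 [ 0.5769 -0.1211] [0.0254 0.0082] 86.74 0.0313
floor 27 [ 0.5646 -0.2098] [0.0176 0.0072] 82.87 0.0317
```

View pics/jigtop.png

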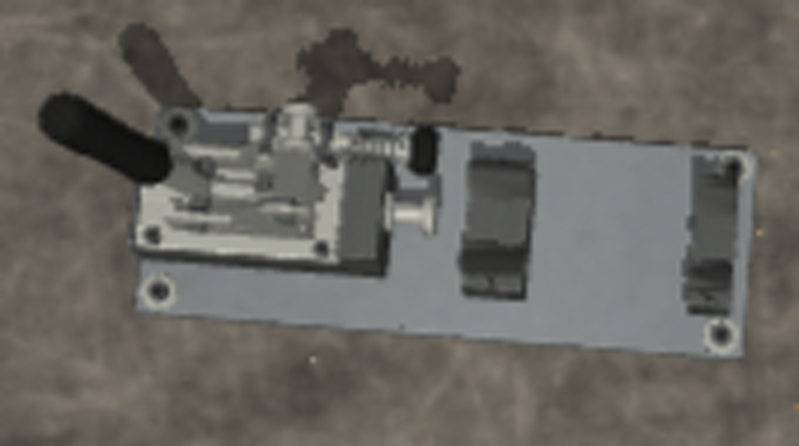

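```bash
cat >> h.py <<'E'
EX=np.array([-.1395,-.9902,0]);EX/=np.linalg.norm(EX); EY=np.array([-EX[1],EX[0],0]); O=np.array([.60705,-.0955,0])
def jig(x,y,z): return O+x*EX+y*EY+np.array([0,0,z])
def tojig(p): p=np.asarray(p)-O; return np.stack([p@EX,p@EY,p[...,2]],-1)
def go(pos,yaw,tilt=0):
    s=get_state(); Rc=R.from_quat(s['ee_rot']); c,n=np.cos(np.radians(yaw)),np.sin(np.radians(yaw))
    Rt=R.from_matrix(np.array([[c,n,0],[n,-c,0],[0,0,-1]]))*R.from_euler('y',tilt,degrees=True)
    t=Rc.inv().apply(np.asarray(pos)-s['eef_pos'])*1000; a=(Rc.inv()*Rt).as_rotvec()
    print('t',np.round(t,1),'a',np.round(a,3),'now',np.round(s['eef_pos'],4),'F',np.round(s['force'],1),'q',np.round(s['joint_positions'],2),'T',round(s['t'],2))
E
python3 - <<'E'
from h import *
P=cloud('top',np.load('top0.npy')); print('vise max',P[265:405,35:150,2].max(),'overall',np.nanmax(P[80:350,:640,2]))
J=tojig(P[180:275,180:350]); 
m=(J[...,0]>-25)&(J[...,0]<20)&(abs(J[...,1])<7)&(J[...,2]>.0)
m=(J[...,0]>-.025)&(J[...,0]<.02)&(abs(J[...,1])<.006)&(J[...,2]>.044)&(J[...,2]<.053)
q=J[m]; print('screw head top',np.round(q[q[:,0].argsort()][-12:],4))
m=(J[...,2]>.058); q=J[m]; print('clamp x',np.percentile(q[:,0],[0,50,100]),'y',np.percentile(q[:,1],[0,50,100]),'zmax',q[:,2].max())
go([.5,.25,.33],130)
E
```

```text
vise max 1.1957951036761107 overall 1.1957951036761107
screw head top [[ 0.0004 -0.0022  0.0466]
 [ 0.0006 -0.0043  0.0473]
 [ 0.0007 -0.0012  0.0512]
 [ 0.0017  0.0054  0.0481]
 [ 0.0019  0.0018  0.0469]
 [ 0.0021 -0.0017  0.0448]
 [ 0.0021  0.003   0.0502]
 [ 0.0026 -0.0043  0.0479]
 [ 0.0026 -0.0011  0.0516]
 [ 0.0036  0.0024  0.0446]
 [ 0.0037  0.0005  0.0441]
 [ 0.0038  0.0036  0.0481]]
clamp x [-0.13038383 -0.05854886  0.12399573] y [-0.22967212 -0.0047365   0.01426575] zmax 1.1957951036761107
t [-427.8 -314.9 -124.8] a [-0.001  0.     0.637] now [0.1577 0.656  0.2049] F [ 0.2 -0.3 -0.2] q [-1.48  0.43  0.07  1.61 -0.03  1.11 -0.07] T 0.15
```

>>> {"name": "move_arm", "arguments": {"steps": [{"hand": -1,"tx": 0,"ty": 0,"tz": -50},{"hand": -1,"tx": -40,"ty": -30,"tz": -95,"az": 0.1},{"hand": -1,"tx": -80,"ty": -60,"tz": -120,"az": 0.2},{"hand": -1,"tx": -200,"ty": -150,"tz": -120,"az": 0.4},{"hand": -1,"tx": -428,"ty": -315,"tz": -120,"az": 0.637},{"hand": -1,"tx": -428,"ty": -315,"tz": -120,"az": 0.637},{"hand": -1,"tx": -428,"ty": -315,"tz": -120,"az": 0.637},{"hand": -1,"tx": -428,"ty": -315,"tz": -120,"az": 0.637}]}}

```text
invalid input at $.steps[0]: expected keys hand, tx, ty, tz, ax, ay, az
```

```bash
python3 - <<'E'
from h import *
go([.49,.05,.32],120); go([.418,-.206,.2],100.4)
E
```

```text
t [-464.8 -511.6 -114.6] a [-0.001  0.     0.811] now [0.1577 0.656  0.2049] F [ 0.2 -0.3 -0.2] q [-1.48  0.43  0.07  1.61 -0.03  1.11 -0.07] T 0.15
t [-454.6 -777.3    5.7] a [-1.000e-03  1.000e-03  1.153e+00] now [0.1577 0.656  0.2049] F [ 0.2 -0.3 -0.2] q [-1.48  0.43  0.07  1.61 -0.03  1.11 -0.07] T 0.15
```

>>> {"name": "move_arm", "arguments": {"steps": [{"hand": -1,"tx": 0,"ty": 0,"tz": -50,"ax": 0,"ay": 0,"az": 0},{"hand": -1,"tx": -40,"ty": -30,"tz": -95,"ax": 0,"ay": 0,"az": 0.1},{"hand": -1,"tx": -80,"ty": -60,"tz": -120,"ax": 0,"ay": 0,"az": 0.2},{"hand": -1,"tx": -200,"ty": -150,"tz": -120,"ax": 0,"ay": 0,"az": 0.4},{"hand": -1,"tx": -428,"ty": -315,"tz": -120,"ax": 0,"ay": 0,"az": 0.637},{"hand": -1,"tx": -428,"ty": -315,"tz": -120,"ax": 0,"ay": 0,"az": 0.637},{"hand": -1,"tx": -428,"ty": -315,"tz": -120,"ax": 0,"ay": 0,"az": 0.637},{"hand": -1,"tx": -428,"ty": -315,"tz": -120,"ax": 0,"ay": 0,"az": 0.637}]}}

```text
t: 0.95
eef_pos: [0.3709, 0.4016, 0.3215]
ee_rot: [0.423, 0.906, 0.0, -0.0]
force: [0.1, 0.4, 0.7]
gripper_width: 0.094
grasp_force: 0.0
```

```bash
python3 - <<'E'
from h import *
go([.49,.05,.32],120); go([.418,-.206,.2],100.4)
E
```

```text
t [-345.9 -134.7    1.4] a [-0.    -0.     0.174] now [0.3709 0.4016 0.3215] F [0.1 0.4 0.7] q [-1.24  0.12  0.33  1.76 -0.04  1.26 -0.2 ] T 0.95
t [-495.9 -354.3  121.4] a [-0.    -0.     0.516] now [0.3709 0.4016 0.3215] F [0.1 0.4 0.7] q [-1.24  0.12  0.33  1.76 -0.04  1.26 -0.2 ] T 0.95
```

>>> {"name": "move_arm", "arguments": {"steps": [{"hand": -1,"tx": -346,"ty": -135,"tz": 0,"ax": 0,"ay": 0,"az": 0.174},{"hand": -1,"tx": -346,"ty": -135,"tz": 0,"ax": 0,"ay": 0,"az": 0.174},{"hand": -1,"tx": -346,"ty": -135,"tz": 0,"ax": 0,"ay": 0,"az": 0.174},{"hand": -1,"tx": -346,"ty": -135,"tz": 0,"ax": 0,"ay": 0,"az": 0.174},{"hand": -1,"tx": -346,"ty": -135,"tz": 0,"ax": 0,"ay": 0,"az": 0.174},{"hand": -1,"tx": -346,"ty": -135,"tz": 0,"ax": 0,"ay": 0,"az": 0.174},{"hand": -1,"tx": -346,"ty": -135,"tz": 0,"ax": 0,"ay": 0,"az": 0.174},{"hand": -1,"tx": -346,"ty": -135,"tz": 0,"ax": 0,"ay": 0,"az": 0.174}]}}

```text
t: 1.75
eef_pos: [0.4896, 0.047, 0.3217]
ee_rot: [0.502, 0.865, 0.0, 0.0]
force: [-0.6, 0.9, -0.3]
gripper_width: 0.0939
grasp_force: 0.0
```

```bash
python3 - <<'E'
from h import *
go([.418,-.206,.2],100.4)
E
```

```text
t [-184.1 -187.8  121.6] a [0.001 0.    0.338] now [0.4896 0.047  0.3217] F [-0.6  0.9 -0.3] q [-0.89  0.    0.67  1.88 -0.    1.26  0.31] T 1.75
```

>>> {"name": "move_arm", "arguments": {"steps": [{"hand": -1,"tx": -184,"ty": -188,"tz": 122,"ax": 0,"ay": 0,"az": 0.338},{"hand": -1,"tx": -184,"ty": -188,"tz": 122,"ax": 0,"ay": 0,"az": 0.338},{"hand": -1,"tx": -184,"ty": -188,"tz": 122,"ax": 0,"ay": 0,"az": 0.338},{"hand": -1,"tx": -184,"ty": -188,"tz": 122,"ax": 0,"ay": 0,"az": 0.338},{"hand": -1,"tx": -184,"ty": -188,"tz": 122,"ax": 0,"ay": 0,"az": 0.338},{"hand": -1,"tx": -184,"ty": -188,"tz": 122,"ax": 0,"ay": 0,"az": 0.338},{"hand": -1,"tx": -184,"ty": -188,"tz": 122,"ax": 0,"ay": 0,"az": 0.338},{"hand": -1,"tx": -184,"ty": -188,"tz": 122,"ax": 0,"ay": 0,"az": 0.338}]}}

```text
t: 2.55
eef_pos: [0.4178, -0.2023, 0.1992]
ee_rot: [0.639, 0.769, -0.0, -0.0]
force: [1.0, -0.1, 0.4]
gripper_width: 0.0939
grasp_force: 0.0
```

```bash
python3 - <<'E'
from h import *
s=get_state(); i,d=imaging.grab_frame('wrist'); cv2.imwrite('pics/w1.png',i[...,::-1])
P=cloud('wrist',d,s)
hsv=cv2.cvtColor(i,cv2.COLOR_RGB2HSV)
m=((hsv[...,0]>95)&(hsv[...,0]<125)&(hsv[...,1]>100)&(P[...,2]>.002)&(P[...,2]<.03)).astype(np.uint8)
n,l,stt,_=cv2.connectedComponentsWithStats(m); k=1+stt[1:,4].argmax(); m=l==k
q=P[m]; print(len(q),np.percentile(q[:,2],[2,50,98])); top=q[q[:,2]>.014]
r=cv2.minAreaRect(top[:,:2].astype(np.float32)); print('top face',r, cv2.boxPoints(r))
r=cv2.minAreaRect(q[:,:2].astype(np.float32)); print('blue',r, cv2.boxPoints(r))
c=top.mean(0); w=np.linalg.svd(top[:,:2]-c[:2],full_matrices=False)[2][0]; print('dir',np.degrees(np.arctan2(*w[::-1])),c)
go([.418,-.206,.1],100.4,15)
E
```

```text
421 [0.00945843 0.01336854 0.01764242]
top face ((0.4086377024650574, -0.18612903356552124), (0.004129217471927404, 0.1281641572713852), 11.005810737609863) [[ 0.39437723 -0.12361971]
 [ 0.41884488 -0.24942665]
 [ 0.42289817 -0.24863836]
 [ 0.39843053 -0.12283142]]
blue ((0.4078834652900696, -0.18639591336250305), (0.005711807403713465, 0.12851150333881378), 11.005809783935547) [[ 0.39281312 -0.12386718]
 [ 0.41734704 -0.25001508]
 [ 0.4229538  -0.24892464]
 [ 0.3984199  -0.12277675]]
dir -79.42465866354347 [ 0.41014942 -0.19412024  0.01563552]
t [-4.4 -1.3 99.5] a [-0.001  0.262  0.004] now [ 0.4185 -0.2015  0.1995] F [ 0.3 -0.2  0.4] q [-0.58  0.1   0.96  2.11 -0.09  0.98  0.62] T 2.6
```

View pics/w1.png

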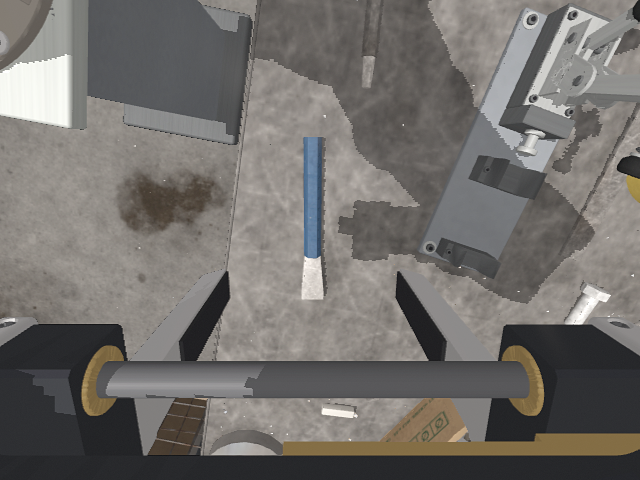

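The wrist view shows the chisel's blue shank from (313,137) to (315,258) and its edge at about (313,300), centred between the fingers. The way down is clear.

>>> {"name": "move_arm", "arguments": {"steps": [{"hand": -1,"tx": -6.5,"ty": -1,"tz": 50,"ax": 0,"ay": 0.13,"az": 0},{"hand": -1,"tx": -6.5,"ty": -1,"tz": 100,"ax": 0,"ay": 0.262,"az": 0},{"hand": -1,"tx": -6.5,"ty": -1,"tz": 145,"ax": 0,"ay": 0.262,"az": 0},{"hand": -1,"tx": -6.5,"ty": -1,"tz": 170,"ax": 0,"ay": 0.262,"az": 0},{"hand": -1,"tx": -6.5,"ty": -1,"tz": 185,"ax": 0,"ay": 0.262,"az": 0},{"hand": -1,"tx": -6.5,"ty": -1,"tz": 190,"ax": 0,"ay": 0.262,"az": 0},{"hand": -1,"tx": -6.5,"ty": -1,"tz": 192,"ax": 0,"ay": 0.262,"az": 0},{"hand": -1,"tx": -6.5,"ty": -1,"tz": 192,"ax": 0,"ay": 0.262,"az": 0}]}}

```text
t: 3.4
eef_pos: [0.4199, -0.2081, 0.0093]
ee_rot: [0.632, 0.764, 0.084, -0.1]
force: [0.4, 0.2, 0.2]
gripper_width: 0.0939
grasp_force: 0.0
```

```bash
python3 - <<'E'
from h import *
go([.4186,-.208,.006],100.6,15)
E
```

```text
t [-0.5 -1.2  3.3] a [0.001 0.001 0.003] now [ 0.4199 -0.2081  0.0093] F [0.4 0.2 0.2] q [-0.06  0.6   0.7   2.11 -0.74  0.9   1.34] T 3.4
```

>>> {"name": "move_arm", "arguments": {"steps": [{"hand": -1,"tx": 0,"ty": -1,"tz": 2,"ax": 0,"ay": 0,"az": 0},{"hand": -0.2,"tx": 0,"ty": -1,"tz": 2,"ax": 0,"ay": 0,"az": 0},{"hand": 0.2,"tx": 0,"ty": -1,"tz": 2,"ax": 0,"ay": 0,"az": 0},{"hand": 0.5,"tx": 0,"ty": -1,"tz": 2,"ax": 0,"ay": 0,"az": 0},{"hand": 1,"tx": 0,"ty": -1,"tz": 2,"ax": 0,"ay": 0,"az": 0},{"hand": 1,"tx": 0,"ty": -1,"tz": 2,"ax": 0,"ay": 0,"az": 0},{"hand": 1,"tx": 0,"ty": -1,"tz": 2,"ax": 0,"ay": 0,"az": 0},{"hand": 1,"tx": 0,"ty": -1,"tz": 2,"ax": 0,"ay": 0,"az": 0}]}}

```text
t: 4.2
eef_pos: [0.4174, -0.2081, 0.0055]
ee_rot: [0.633, 0.763, 0.083, -0.101]
force: [-0.4, -0.3, 0.9]
gripper_width: 0.041
grasp_force: 0.0
```

>>> {"name": "move_arm", "arguments": {"steps": [{"hand": 1,"tx": 0,"ty": 0,"tz": 0,"ax": 0,"ay": 0,"az": 0},{"hand": 1,"tx": 0,"ty": 0,"tz": 0,"ax": 0,"ay": 0,"az": 0},{"hand": 1,"tx": 0,"ty": 0,"tz": 0,"ax": 0,"ay": 0,"az": 0}]}}

```text
t: 4.5
eef_pos: [0.4175, -0.2081, 0.0055]
ee_rot: [0.633, 0.763, 0.083, -0.1]
force: [-1.0, 0.4, -0.4]
gripper_width: 0.018
grasp_force: 30.1
```

```bash
python3 - <<'E'
from h import *
s=get_state(); print(s['gripper_width'],s['grasp_force'])
go(s['eef_pos']+[0,0,.12],100.6,15); go(jig(.105,0,.12),82,15)
E
```

```text
0.01802794867543455 30.066407024860382
t [  31.1    0.  -115.9] a [-0.    -0.     0.001] now [ 0.4175 -0.2081  0.0055] F [-1.   0.4 -0.4] q [-0.06  0.6   0.69  2.12 -0.75  0.9   1.34] T 4.5
t [   6.6  173.5 -116.7] a [-0.084 -0.     0.314] now [ 0.4175 -0.2081  0.0055] F [-1.   0.4 -0.4] q [-0.06  0.6   0.69  2.12 -0.75  0.9   1.34] T 4.5
```

>>> {"name": "move_arm", "arguments": {"steps": [{"hand": 0.2,"tx": 0,"ty": 0,"tz": 0,"ax": 0,"ay": 0,"az": 0},{"hand": 0.2,"tx": 0,"ty": 0,"tz": 0,"ax": 0,"ay": 0,"az": 0},{"hand": 0.2,"tx": 0,"ty": 0,"tz": 0,"ax": 0,"ay": 0,"az": 0},{"hand": 0.2,"tx": 6,"ty": 0,"tz": 1.6,"ax": 0,"ay": 0,"az": 0},{"hand": 0.2,"tx": 12.6,"ty": 0,"tz": 3.4,"ax": 0,"ay": 0,"az": 0},{"hand": 1,"tx": 12.6,"ty": 0,"tz": 3.4,"ax": 0,"ay": 0,"az": 0},{"hand": 1,"tx": 12.6,"ty": 0,"tz": 3.4,"ax": 0,"ay": 0,"az": 0},{"hand": 1,"tx": 12.6,"ty": 0,"tz": 3.4,"ax": 0,"ay": 0,"az": 0}]}}

```text
t: 5.3
eef_pos: [0.4151, -0.1952, 0.0056]
ee_rot: [0.633, 0.763, 0.083, -0.1]
force: [0.7, 1.2, 0.7]
gripper_width: 0.0178
grasp_force: 30.0
```

>>> {"name": "move_arm", "arguments": {"steps": [{"hand": 1,"tx": 0,"ty": 0,"tz": 0,"ax": 0,"ay": 0,"az": 0},{"hand": 1,"tx": 0,"ty": 0,"tz": 0,"ax": 0,"ay": 0,"az": 0},{"hand": 1,"tx": 0,"ty": 0,"tz": 0,"ax": 0,"ay": 0,"az": 0},{"hand": 1,"tx": 0,"ty": 0,"tz": 0,"ax": 0,"ay": 0,"az": 0}]}}

```text
t: 5.7
eef_pos: [0.4151, -0.1952, 0.0055]
ee_rot: [0.633, 0.763, 0.083, -0.101]
force: [1.5, 0.5, 3.0]
gripper_width: 0.0175
grasp_force: 30.0
```

```bash
python3 - <<'E'
from h import *
s=get_state(); print(s['gripper_width'],s['grasp_force'])
go(s['eef_pos']+[0,0,.1],100.6,15); go(jig(.094,0,.105),82,15)
E
```

```text
0.017481204383295156 29.994737058877945
t [ 25.9   0.  -96.6] a [-0.    -0.     0.001] now [ 0.4151 -0.1952  0.0055] F [1.5 0.5 3. ] q [-0.08  0.59  0.69  2.14 -0.75  0.88  1.33] T 5.7
t [ 1.000e-01  1.770e+02 -1.029e+02] a [-0.084 -0.     0.314] now [ 0.4151 -0.1952  0.0055] F [1.5 0.5 3. ] q [-0.08  0.59  0.69  2.14 -0.75  0.88  1.33] T 5.7
```

>>> {"name": "move_arm", "arguments": {"steps": [{"hand": 1,"tx": 5,"ty": 0,"tz": -19.3,"ax": 0,"ay": 0,"az": 0},{"hand": 1,"tx": 13,"ty": 0,"tz": -48,"ax": 0,"ay": 0,"az": 0},{"hand": 1,"tx": 26,"ty": 0,"tz": -97,"ax": 0,"ay": 0,"az": 0},{"hand": 1,"tx": 26,"ty": 0,"tz": -97,"ax": 0,"ay": 0,"az": 0},{"hand": 1,"tx": 26,"ty": 0,"tz": -97,"ax": 0,"ay": 0,"az": 0}]}}

```text
t: 6.2
eef_pos: [0.4155, -0.1952, 0.1064]
ee_rot: [0.633, 0.763, 0.084, -0.1]
force: [0.3, -0.1, -4.3]
gripper_width: 0.0177
grasp_force: 30.0
```

```bash
python3 - <<'E'
from h import *
s=get_state(); print(s['gripper_width'],s['grasp_force']); print(s['wrist_torque'])
i,d=imaging.grab_frame('wrist'); j,e=imaging.grab_frame('side')
cv2.imwrite('pics/w2.png',np.hstack([cv2.resize(i[60:400,160:480],(376,400))[...,::-1],cv2.resize(j[180:360,180:360],(400,400))[...,::-1]]))
P=cloud('wrist',d,s); np.save('w2.npy',P); cv2.imwrite('pics/w2full.png',i[...,::-1])
go(jig(.094,0,.105),82,15)
E
```

```text
0.017650574064102118 29.990747831761837
[-0.55137447 -0.07219208  0.02778273]
t [-26.2 177.5  -7.3] a [-0.086 -0.001  0.315] now [ 0.4145 -0.1948  0.105 ] F [-0.   1.4 -4.8] q [-0.2   0.42  0.83  2.09 -0.58  1.04  1.17] T 6.3
```

View pics/w2.png

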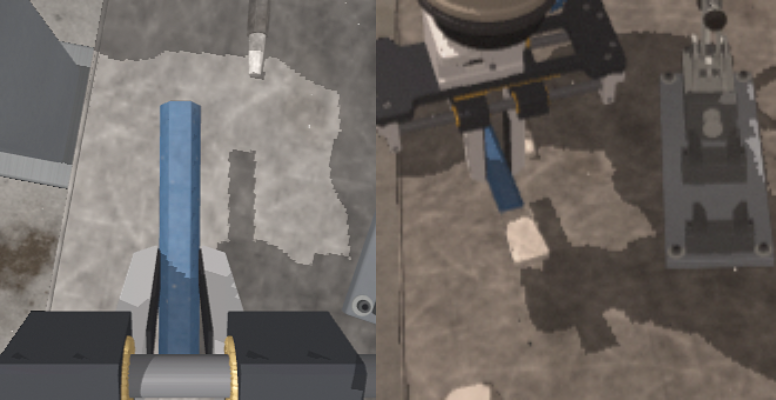

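The left crop shows the shank straight between the pads, with the head at (180,103) and its top flat up. The right crop shows the blade level and pointing away from the robot. I'll check the pitch and the in-hand offset from depth.

```bash
python3 - <<'E'
from h import *
s=get_state(); i=cv2.imread('pics/w2full.png'); P=np.load('w2.npy')
hsv=cv2.cvtColor(i,cv2.COLOR_BGR2HSV)
m=((hsv[...,0]>95)&(hsv[...,0]<125)&(hsv[...,1]>90)&(P[...,2]>.08)).astype(np.uint8)
n,l,stt,_=cv2.connectedComponentsWithStats(m); q=P[l==1+stt[1:,4].argmax()]
yaw=np.radians(100.6); ax=-np.array([np.cos(yaw),np.sin(yaw),0]); lat=np.array([np.sin(yaw),-np.cos(yaw),0])
r=q-s['eef_pos']; a=r@ax; b=r@lat
for lo in np.arange(-.085,.03,.015):
    k=(a>=lo)&(a<lo+.015)
    if k.sum()>20: print(round(lo+.0075,3),k.sum(),'lat',np.round([b[k].min(),b[k].max()],4),'ztop',np.round(np.percentile(r[k,2],90),4))
print('head at',a.min(), 'tcp z',s['eef_pos'][2])
E
```

```text
-0.078 95 lat [-0.007   0.0071] ztop 0.0144
-0.062 488 lat [-0.0075  0.0107] ztop 0.0139
-0.048 428 lat [-0.0076  0.0107] ztop 0.0132
-0.033 593 lat [-0.0075  0.0107] ztop 0.0139
-0.018 463 lat [-0.0075  0.0102] ztop 0.0135
-0.003 628 lat [-0.0081  0.0107] ztop 0.0138
0.012 851 lat [-0.0081  0.0108] ztop 0.014
0.027 912 lat [-0.0081  0.0108] ztop 0.0138
head at -0.07384939127380295 tcp z 0.10499515902143425
```

>>> {"name": "move_arm", "arguments": {"steps": [{"hand": 1,"tx": -5,"ty": 40,"tz": -2,"ax": -0.02,"ay": 0,"az": 0.08},{"hand": 1,"tx": -10,"ty": 85,"tz": -3,"ax": -0.043,"ay": 0,"az": 0.16},{"hand": 1,"tx": -16,"ty": 130,"tz": -5,"ax": -0.065,"ay": 0,"az": 0.24},{"hand": 1,"tx": -19,"ty": 160,"tz": -6,"ax": -0.086,"ay": 0,"az": 0.315},{"hand": 1,"tx": -21,"ty": 179,"tz": -6,"ax": -0.086,"ay": 0,"az": 0.315},{"hand": 1,"tx": -21,"ty": 179,"tz": -6,"ax": -0.086,"ay": 0,"az": 0.315},{"hand": 1,"tx": -21,"ty": 179,"tz": -6,"ax": -0.086,"ay": 0,"az": 0.315},{"hand": 1,"tx": -21,"ty": 179,"tz": -6,"ax": -0.086,"ay": 0,"az": 0.315}]}}

```text
t: 7.1
eef_pos: [0.5937, -0.184, 0.1053]
ee_rot: [0.749, 0.65, 0.099, -0.086]
force: [0.1, 0.2, -3.6]
gripper_width: 0.0178
grasp_force: 30.0
```

```bash
cat > look.py <<'E'
from h import *
import sys
def look(tag):
    s=get_state(); i,d=imaging.grab_frame('top'); cv2.imwrite(f'pics/top{tag}.png',i[...,::-1])
    J=tojig(cloud('top',d)); hsv=cv2.cvtColor(i,cv2.COLOR_RGB2HSV)
    m=(hsv[...,0]>95)&(hsv[...,0]<125)&(hsv[...,1]>90)&(J[...,2]>.025)&(abs(J[...,1])<.06)&(J[...,0]>-.03)&(J[...,0]<.25)
    q=J[m]
    for lo in np.arange(0,.15,.01):
        k=(q[:,0]>=lo)&(q[:,0]<lo+.01)
        if k.sum()>8: print(round(lo,3),k.sum(),'y',np.round([q[k,1].min(),q[k,1].max()],4),'z',np.round(np.percentile(q[k,2],[50,90]),4))
    if len(q): print('blue x range',q[:,0].min(),q[:,0].max())
    b=(J[...,0]>.14)&(J[...,0]<.22)&(abs(J[...,1])<.025)&(J[...,2]>.03)&(J[...,2]<.12); q=J[b]
    if len(q): print('blade',q[:,0].max(),np.percentile(q[:,1],[1,50,99]),np.median(q[:,2]))
    print('tcp jig',tojig(s['eef_pos']))
E
python3 - <<'E'
from look import *
look('3'); go(jig(.0885,0,.07),82,15)
E
```

```text
tcp jig [ 0.08947206 -0.00092024  0.10531893]
t [-8.4  0.7 34.7] a [ 0.001 -0.    -0.002] now [ 0.5939 -0.184   0.1057] F [-0.3 -0.2 -3.1] q [-0.23  0.63  0.81  1.81 -0.78  1.12  0.8 ] T 7.15
```

```bash
cat >> look.py <<'E'
def wl(tag):
    s=get_state(); i,d=imaging.grab_frame('wrist'); cv2.imwrite(f'pics/w{tag}.png',i[...,::-1])
    J=tojig(cloud('wrist',d,s)); hsv=cv2.cvtColor(i,cv2.COLOR_RGB2HSV); tj=tojig(s['eef_pos'])
    m=(hsv[...,0]>95)&(hsv[...,0]<125)&(hsv[...,1]>90)&(J[...,2]>tj[2]-.01)&(J[...,2]<tj[2]+.03)&(abs(J[...,1])<.03)
    q=J[m]; print('tcp jig',np.round(tj,4),'F',np.round(s['force'],1))
    for lo in np.arange(-.01,.1,.02):
        k=(q[:,0]>=lo)&(q[:,0]<lo+.02)
        if k.sum()>15: print(round(lo,3),k.sum(),'y',np.round(np.percentile(q[k,1],[1,99]),4),'ztop',np.round(np.percentile(q[k,2],90),4))
    if len(q): print('head x',np.percentile(q[:,0],.5))
    c=(J[...,2]>.047)&(J[...,2]<.055)&~m
    for n,x0,x1 in(('rear',.016,.042),('front',.11,.128)):
        k=c&(J[...,0]>x0)&(J[...,0]<x1)&(abs(J[...,1])<.032); y=J[k][:,1]
        if len(y)>20: print(n,len(y),'top lo',np.round([y[y<0].min(),y[y<0].max()] if (y<0).any() else 0,4),'hi',np.round([y[y>0].min(),y[y>0].max()] if (y>0).any() else 0,4))
    k=(J[...,2]>.03)&(J[...,2]<.052)&(abs(J[...,1])<.01)&(J[...,0]>-.03)&(J[...,0]<.016)&~m
    if k.sum(): print('screw',k.sum(),np.percentile(J[k][:,0],[1,50,99]),'y',np.percentile(J[k][:,1],[2,98]))
E
python3 - <<'E'
from look import *
wl('4')
E
```

```text
tcp jig [ 0.0894 -0.0007  0.1057] F [-0.3 -0.2 -3.1]
0.01 876 y [-0.0087  0.0094] ztop 0.1187
0.03 983 y [-0.0088  0.01  ] ztop 0.1186
0.05 762 y [-0.0089  0.0094] ztop 0.1182
0.07 860 y [-0.0089  0.0093] ztop 0.1182
0.09 1163 y [-0.009   0.0093] ztop 0.1182
head x 0.015606768150776386
rear 844 top lo [-0.0218 -0.0139] hi [0.0138 0.0217]
screw 396 [-0.01728668 -0.01330023 -0.00440207] y [-0.00930561  0.00938416]
```

View pics/w4.png

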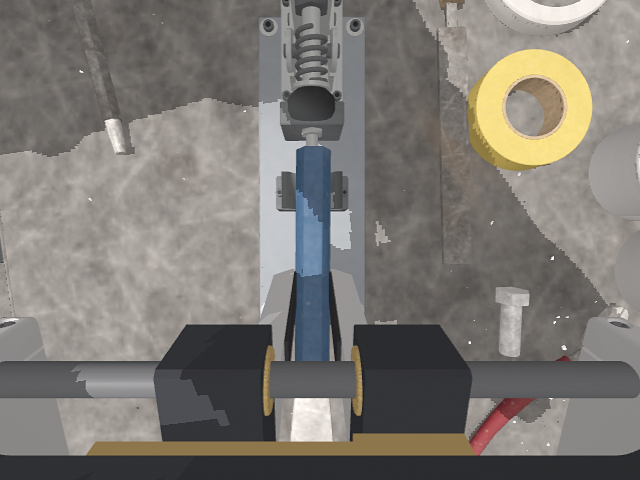

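The wrist view shows the chisel centred over the jig's line: head at (313,148), rear cradle at (312,190), screw at (312,136). I'll lower it into the cradles.

>>> {"name": "move_arm", "arguments": {"steps": [{"hand": 1,"tx": -5.2,"ty": 0,"tz": 19.3,"ax": 0,"ay": 0,"az": 0},{"hand": 1,"tx": -10.4,"ty": 0,"tz": 38.6,"ax": 0,"ay": 0,"az": 0},{"hand": 1,"tx": -12.9,"ty": 0,"tz": 48.3,"ax": 0,"ay": 0,"az": 0},{"hand": 1,"tx": -14.2,"ty": 0,"tz": 53.1,"ax": 0,"ay": 0,"az": 0},{"hand": 1,"tx": -15.5,"ty": 0,"tz": 58,"ax": 0,"ay": 0,"az": 0},{"hand": 1,"tx": -15.5,"ty": 0,"tz": 58,"ax": 0,"ay": 0,"az": 0},{"hand": 1,"tx": -15.5,"ty": 0,"tz": 58,"ax": 0,"ay": 0,"az": 0}]}}

```text
t: 7.9
eef_pos: [0.5952, -0.1837, 0.0465]
ee_rot: [0.748, 0.65, 0.099, -0.085]
force: [0.2, -0.3, -2.8]
gripper_width: 0.0178
grasp_force: 30.0
```

```bash
python3 - <<'E'
from look import *
wl('5')
E
```

```text
tcp jig [0.089  0.0006 0.0465] F [ 0.2 -0.3 -2.8]
0.01 729 y [-0.0075  0.0112] ztop 0.0593
0.03 602 y [-0.0075  0.0112] ztop 0.0584
0.05 756 y [-0.0076  0.0107] ztop 0.059
0.07 888 y [-0.0076  0.0101] ztop 0.059
0.09 1159 y [-0.0076  0.0106] ztop 0.059
head x 0.015159417684547266
rear 1591 top lo [-0.0224 -0.0058] hi [0.0094 0.0217]
front 32 top lo [-0.0083 -0.0083] hi [0.0106 0.013 ]
screw 1252 [-0.01737953 -0.00837016  0.00441728] y [-0.00906512  0.00901156]
```

>>> {"name": "move_arm", "arguments": {"steps": [{"hand": 1,"tx": 0,"ty": -1.4,"tz": 0,"ax": 0,"ay": 0,"az": 0},{"hand": 1,"tx": -0.8,"ty": -1.4,"tz": 2.9,"ax": 0,"ay": 0,"az": 0},{"hand": 1,"tx": -1.3,"ty": -1.4,"tz": 4.8,"ax": 0,"ay": 0,"az": 0},{"hand": 1,"tx": -1.8,"ty": -1.4,"tz": 6.8,"ax": 0,"ay": 0,"az": 0},{"hand": 1,"tx": -2.1,"ty": -1.4,"tz": 7.7,"ax": 0,"ay": 0,"az": 0},{"hand": 1,"tx": -2.1,"ty": -1.4,"tz": 7.7,"ax": 0,"ay": 0,"az": 0}]}}

```text
t: 8.55
eef_pos: [0.5936, -0.1834, 0.0381]
ee_rot: [0.749, 0.65, 0.099, -0.085]
force: [0.4, 0.2, -3.5]
gripper_width: 0.0179
grasp_force: 30.0
```

```bash
python3 - <<'E'
from look import *
wl('6')
E
```

```text
tcp jig [ 0.0889 -0.0011  0.0381] F [ 0.4  0.2 -3.5]
0.01 679 y [-0.0092  0.009 ] ztop 0.051
0.03 602 y [-0.0092  0.009 ] ztop 0.05
0.05 776 y [-0.0092  0.009 ] ztop 0.0505
0.07 893 y [-0.0093  0.0084] ztop 0.0506
0.09 1164 y [-0.0093  0.0089] ztop 0.0506
head x 0.015009328120427668
rear 2324 top lo [-0.0219 -0.0003] hi [0.0002 0.0218]
screw 1424 [-0.01738239 -0.00755675  0.0154922 ] y [-0.00913136  0.00895529]
```

>>> {"name": "move_arm", "arguments": {"steps": [{"hand": 1,"tx": -0.2,"ty": 0.2,"tz": 0.7,"ax": 0,"ay": 0,"az": 0},{"hand": 1,"tx": -0.4,"ty": 0.2,"tz": 1.4,"ax": 0,"ay": 0,"az": 0},{"hand": 1,"tx": -0.4,"ty": 0.2,"tz": 1.4,"ax": 0,"ay": 0,"az": 0}]}}

```text
t: 8.9
eef_pos: [0.594, -0.1835, 0.0375]
ee_rot: [0.748, 0.65, 0.1, -0.085]
force: [-4.3, 1.7, 8.7]
gripper_width: 0.0182
grasp_force: 30.0
```

>>> {"name": "move_arm", "arguments": {"steps": [{"hand": 1,"tx": -0.1,"ty": 0,"tz": 0.5,"ax": 0,"ay": 0,"az": 0},{"hand": 1,"tx": -0.1,"ty": 0,"tz": 0.5,"ax": 0,"ay": 0,"az": 0}]}}

```text
t: 9.1
eef_pos: [0.594, -0.1835, 0.0375]
ee_rot: [0.748, 0.65, 0.1, -0.085]
force: [-4.9, 0.5, 14.8]
gripper_width: 0.0175
grasp_force: 30.0
```

>>> {"name": "move_arm", "arguments": {"steps": [{"hand": 1,"tx": 0.3,"ty": -0.3,"tz": -1.2,"ax": 0,"ay": 0,"az": 0},{"hand": 1,"tx": 0.3,"ty": -0.3,"tz": -1.2,"ax": 0,"ay": 0,"az": 0},{"hand": 1,"tx": 1.7,"ty": -0.3,"tz": -0.8,"ax": 0,"ay": 0,"az": 0},{"hand": 1,"tx": 3.2,"ty": -0.3,"tz": -0.4,"ax": 0,"ay": 0,"az": 0},{"hand": 1,"tx": 4.6,"ty": -0.3,"tz": 0,"ax": 0,"ay": 0,"az": 0},{"hand": 1,"tx": 6.1,"ty": -0.3,"tz": 0.4,"ax": 0,"ay": 0,"az": 0},{"hand": 1,"tx": 6.1,"ty": -0.3,"tz": 0.4,"ax": 0,"ay": 0,"az": 0}]}}

```text
t: 9.8
eef_pos: [0.5946, -0.1773, 0.0376]
ee_rot: [0.748, 0.65, 0.099, -0.085]
force: [0.5, -1.8, 3.0]
gripper_width: 0.0176
grasp_force: 30.0
```

```bash
python3 - <<'E'
from look import *
wl('7')
E
```

```text
tcp jig [ 0.0827 -0.0009  0.0376] F [ 0.5 -1.8  3. ]
-0.01 66 y [-0.0084  0.0084] ztop 0.05
0.01 813 y [-0.009   0.0097] ztop 0.05
0.03 728 y [-0.0091  0.0092] ztop 0.0498
0.05 686 y [-0.0091  0.0092] ztop 0.0498
0.07 1010 y [-0.009   0.0086] ztop 0.0502
0.09 1183 y [-0.0097  0.0091] ztop 0.0503
head x 0.008721914133596253
rear 2481 top lo [-0.0222 -0.0002] hi [0.0003 0.0219]
screw 1491 [-0.01736939 -0.00620298  0.01510234] y [-0.00903152  0.00945896]
```

>>> {"name": "move_arm", "arguments": {"steps": [{"hand": 1,"tx": 0.7,"ty": 0,"tz": 0.2,"ax": 0,"ay": 0,"az": 0},{"hand": 1,"tx": 1.4,"ty": 0,"tz": 0.4,"ax": 0,"ay": 0,"az": 0},{"hand": 1,"tx": 2.1,"ty": 0,"tz": 0.6,"ax": 0,"ay": 0,"az": 0},{"hand": 1,"tx": 2.1,"ty": 0,"tz": 0.6,"ax": 0,"ay": 0,"az": 0}]}}

```text
t: 10.25
eef_pos: [0.5948, -0.1754, 0.0376]
ee_rot: [0.749, 0.65, 0.099, -0.085]
force: [-0.7, -3.8, 5.9]
gripper_width: 0.0176
grasp_force: 30.0
```

>>> {"name": "move_arm", "arguments": {"steps": [{"hand": 1,"tx": 0.5,"ty": 0,"tz": 0.1,"ax": 0,"ay": 0,"az": 0},{"hand": 1,"tx": 1.0,"ty": 0,"tz": 0.3,"ax": 0,"ay": 0,"az": 0},{"hand": 1,"tx": 1.0,"ty": 0,"tz": 0.3,"ax": 0,"ay": 0,"az": 0}]}}

```text
t: 10.55
eef_pos: [0.595, -0.1745, 0.0376]
ee_rot: [0.749, 0.65, 0.099, -0.085]
force: [-1.2, -4.6, 5.7]
gripper_width: 0.018
grasp_force: 30.0
```

>>> {"name": "move_arm", "arguments": {"steps": [{"hand": 1,"tx": 0.5,"ty": 0,"tz": 0.1,"ax": 0,"ay": 0,"az": 0},{"hand": 1,"tx": 0.5,"ty": 0,"tz": 0.1,"ax": 0,"ay": 0,"az": 0}]}}

```text
t: 10.75
eef_pos: [0.595, -0.1739, 0.0376]
ee_rot: [0.749, 0.65, 0.099, -0.085]
force: [-2.0, -4.8, 5.7]
gripper_width: 0.0177
grasp_force: 30.0
```

>>> {"name": "move_arm", "arguments": {"steps": [{"hand": 1,"tx": 0.5,"ty": -0.1,"tz": -0.1,"ax": 0,"ay": 0,"az": 0},{"hand": 1,"tx": 0.5,"ty": -0.1,"tz": -0.1,"ax": 0,"ay": 0,"az": 0}]}}

```text
t: 10.95
eef_pos: [0.5949, -0.1735, 0.0376]
ee_rot: [0.749, 0.65, 0.099, -0.085]
force: [-0.2, -4.2, 2.5]
gripper_width: 0.0181
grasp_force: 30.0
```

>>> {"name": "move_arm", "arguments": {"steps": [{"hand": 1,"tx": 0.5,"ty": 0,"tz": 0.1,"ax": 0,"ay": 0,"az": 0},{"hand": 1,"tx": 0.5,"ty": 0,"tz": 0.1,"ax": 0,"ay": 0,"az": 0}]}}

```text
t: 11.15
eef_pos: [0.595, -0.1735, 0.0376]
ee_rot: [0.749, 0.65, 0.099, -0.085]
force: [0.6, -6.8, 1.9]
gripper_width: 0.0179
grasp_force: 30.0
```

>>> {"name": "move_arm", "arguments": {"steps": [{"hand": 1,"tx": 0.5,"ty": 0,"tz": 0.1,"ax": 0,"ay": 0,"az": 0},{"hand": 1,"tx": 0.5,"ty": 0,"tz": 0.1,"ax": 0,"ay": 0,"az": 0}]}}

```text
t: 11.35
eef_pos: [0.595, -0.1734, 0.0377]
ee_rot: [0.749, 0.65, 0.099, -0.084]
force: [0.1, -9.9, -0.3]
gripper_width: 0.0176
grasp_force: 30.0
```

Contact felt: the TCP stops at y = -0.1735 while the force climbs to about 10 N, which matches the screw face measured near x = 4 mm. I'll release and check.

>>> {"name": "move_arm", "arguments": {"steps": [{"hand": 0.3,"tx": 0,"ty": 0,"tz": 0,"ax": 0,"ay": 0,"az": 0},{"hand": 0.1,"tx": 0,"ty": 0,"tz": 0,"ax": 0,"ay": 0,"az": 0},{"hand": 0.1,"tx": 0,"ty": 0,"tz": 0,"ax": 0,"ay": 0,"az": 0},{"hand": 0.1,"tx": 0,"ty": 0,"tz": 0,"ax": 0,"ay": 0,"az": 0}]}}

```text
t: 11.75
eef_pos: [0.595, -0.1717, 0.0376]
ee_rot: [0.748, 0.65, 0.099, -0.086]
force: [-0.1, -0.1, 0.2]
gripper_width: 0.0417
grasp_force: 0.0
```

```bash
python3 - <<'E'
from look import *
wl('8'); go(jig(.078+.06,0,.16),82,15)
E
```

```text
tcp jig [ 0.0771 -0.0013  0.0376] F [-0.1 -0.1  0.2]
-0.01 300 y [-0.0089  0.0093] ztop 0.0502
0.01 682 y [-0.0089  0.0093] ztop 0.0498
0.03 713 y [-0.0095  0.0093] ztop 0.0498
0.05 791 y [-0.0095  0.0087] ztop 0.0499
0.07 1175 y [-0.0095  0.0087] ztop 0.0502
0.09 1200 y [-0.0095  0.0087] ztop 0.0502
head x 0.005046147779700783
rear 2542 top lo [-0.0222 -0.0001] hi [0.0004 0.022 ]
front 415 top lo [-0.0222 -0.0002] hi [0.0132 0.0216]
screw 1324 [-0.01731888 -0.00777278  0.01547263] y [-0.00896833  0.00978009]
t [ -26.9    1.4 -133.9] a [ 0.001 -0.001 -0.   ] now [ 0.595  -0.1718  0.0376] F [ 0.2 -0.1  0.3] q [-0.2   0.71  0.74  1.85 -0.86  1.02  0.87] T 11.8
```

View pics/w8.png

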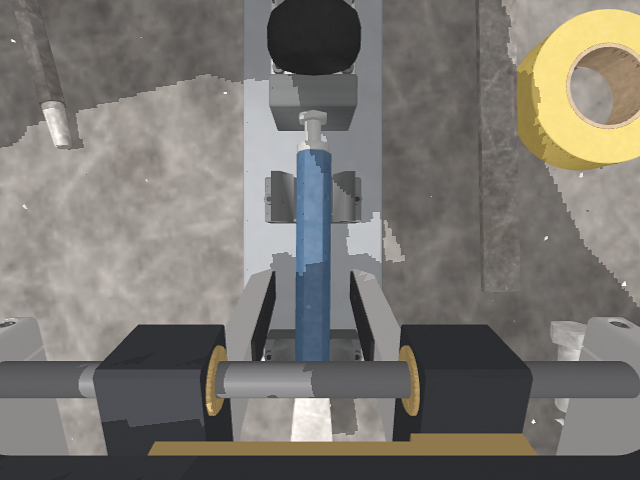

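The chisel lies level and centred in both cradles. Its head (313,148) is against the screw's round head. Now I'll check clearances at the handle.

```bash
python3 - <<'E'
from look import *
J=tojig(cloud('top',np.load('top0.npy'))[170:275,180:350]); q=J[(abs(J[...,1])<.035)&(J[...,2]>.06)&(J[...,2]<.3)]
for lo in np.arange(-.14,.03,.01):
    k=(q[:,0]>=lo)&(q[:,0]<lo+.01)
    if k.sum(): print(round(lo,3),k.sum(),'zmax',round(q[k,2].max(),3),'z50',round(np.median(q[k,2]),3),'y',np.round([q[k,1].min(),q[k,1].max()],3))
go(jig(.138,0,.16),82,0); go(jig(.05,0,.30),82,0); go(jig(-.094,0,.30),82,0)
E
```

```text
-0.14 3 zmax 0.176 z50 0.175 y [-0.004 -0.   ]
-0.13 54 zmax 0.181 z50 0.175 y [-0.01   0.006]
-0.12 101 zmax 0.181 z50 0.166 y [-0.011  0.007]
-0.11 109 zmax 0.159 z50 0.128 y [-0.017  0.012]
-0.1 85 zmax 0.119 z50 0.084 y [-0.016  0.014]
-0.09 35 zmax 0.075 z50 0.067 y [-0.016  0.014]
-0.08 25 zmax 0.078 z50 0.066 y [-0.017  0.013]
-0.07 55 zmax 0.096 z50 0.08 y [-0.017  0.014]
-0.06 60 zmax 0.176 z50 0.093 y [-0.018  0.01 ]
-0.05 114 zmax 0.183 z50 0.133 y [-0.018  0.012]
-0.04 90 zmax 0.192 z50 0.182 y [-0.016  0.007]
-0.03 49 zmax 0.186 z50 0.171 y [-0.009  0.006]
-0.02 31 zmax 0.172 z50 0.167 y [-0.007  0.005]
-0.01 34 zmax 0.171 z50 0.167 y [-0.008  0.004]
0.0 49 zmax 0.173 z50 0.166 y [-0.011  0.007]
0.01 30 zmax 0.171 z50 0.167 y [-0.011  0.006]
t [ -26.9    1.4 -133.9] a [ 0.001 -0.263 -0.   ] now [ 0.595  -0.1718  0.0376] F [ 0.2 -0.1  0.3] q [-0.2   0.71  0.74  1.85 -0.86  1.02  0.87] T 11.8
t [  94.4    1.6 -246.3] a [ 0.001 -0.263 -0.   ] now [ 0.595  -0.1718  0.0376] F [ 0.2 -0.1  0.3] q [-0.2   0.71  0.74  1.85 -0.86  1.02  0.87] T 11.8
t [ 233.5    1.5 -208.9] a [ 0.001 -0.263 -0.   ] now [ 0.595  -0.1718  0.0376] F [ 0.2 -0.1  0.3] q [-0.2   0.71  0.74  1.85 -0.86  1.02  0.87] T 11.8
```

>>> {"name": "move_arm", "arguments": {"steps": [{"hand": 0.1,"tx": 3,"ty": 0,"tz": -11,"ax": 0,"ay": 0,"az": 0},{"hand": 0.1,"tx": 8,"ty": 0,"tz": -30,"ax": 0,"ay": 0,"az": 0},{"hand": 0.1,"tx": 16,"ty": 0,"tz": -60,"ax": 0,"ay": 0,"az": 0},{"hand": 0.1,"tx": 16,"ty": 0,"tz": -110,"ax": 0,"ay": 0,"az": 0},{"hand": 0.3,"tx": 16,"ty": 0,"tz": -160,"ax": 0,"ay": 0,"az": 0},{"hand": 1,"tx": 16,"ty": 0,"tz": -210,"ax": 0,"ay": 0,"az": 0},{"hand": 1,"tx": 16,"ty": 0,"tz": -260,"ax": 0,"ay": -0.13,"az": 0},{"hand": 1,"tx": 16,"ty": 0,"tz": -265,"ax": 0,"ay": -0.262,"az": 0}]}}

```text
t: 12.6
eef_pos: [0.5873, -0.2313, 0.3059]
ee_rot: [0.758, 0.653, 0.002, 0.006]
force: [0.3, -0.1, -1.6]
gripper_width: 0.0139
grasp_force: 0.0
```

```bash
python3 - <<'E'
from look import *
go(jig(-.094,0,.29),82,0)
s=get_state(); print(tojig(s['eef_pos']))
E
```

```text
t [231.3  -1.7  14.7] a [ 0.012  0.005 -0.009] now [ 0.5873 -0.2313  0.3059] F [ 0.3 -0.1 -1.6] q [-0.49  0.43  1.06  1.64 -0.39  1.29  0.49] T 12.6
[ 0.13724892 -0.00056421  0.30594838]
```

>>> {"name": "move_arm", "arguments": {"steps": [{"hand": 1,"tx": 50,"ty": -1.5,"tz": 5,"ax": 0,"ay": 0,"az": 0},{"hand": 1,"tx": 100,"ty": -1.5,"tz": 10,"ax": 0,"ay": 0,"az": 0},{"hand": 1,"tx": 150,"ty": -1.5,"tz": 15,"ax": 0,"ay": 0,"az": 0},{"hand": 1,"tx": 200,"ty": -1.5,"tz": 15,"ax": 0,"ay": 0,"az": 0},{"hand": 1,"tx": 227,"ty": -1.5,"tz": 15,"ax": 0,"ay": 0,"az": 0},{"hand": 1,"tx": 227,"ty": -1.5,"tz": 15,"ax": 0,"ay": 0,"az": 0},{"hand": 1,"tx": 227,"ty": -1.5,"tz": 15,"ax": 0,"ay": 0,"az": 0},{"hand": 1,"tx": 227,"ty": -1.5,"tz": 15,"ax": 0,"ay": 0,"az": 0}]}}

```text
t: 13.4
eef_pos: [0.6173, -0.0016, 0.2839]
ee_rot: [0.756, 0.655, 0.001, 0.001]
force: [-0.3, -0.7, -0.5]
gripper_width: 0.0005
grasp_force: 0.0
```

```bash
python3 - <<'E'
from look import *
s=get_state(); print(tojig(s['eef_pos'])); go(jig(-.088,-.001,.164),82,0)
E
```

```text
[-0.09445771 -0.0029286   0.28386016]
t [ -6.5   1.7 119.9] a [ 0.002 -0.001 -0.003] now [ 0.6173 -0.0016  0.2839] F [-0.3 -0.7 -0.5] q [-0.88  0.43  1.07  1.69 -0.39  1.26  0.13] T 13.4
```

>>> {"name": "move_arm", "arguments": {"steps": [{"hand": 1,"tx": -6,"ty": 2,"tz": 40,"ax": 0,"ay": 0,"az": 0},{"hand": 1,"tx": -6,"ty": 2,"tz": 80,"ax": 0,"ay": 0,"az": 0},{"hand": 1,"tx": -6,"ty": 2,"tz": 105,"ax": 0,"ay": 0,"az": 0},{"hand": 1,"tx": -6,"ty": 2,"tz": 120,"ax": 0,"ay": 0,"az": 0},{"hand": 1,"tx": -6,"ty": 2,"tz": 120,"ax": 0,"ay": 0,"az": 0}]}}

```text
t: 13.9
eef_pos: [0.6182, -0.0073, 0.162]
ee_rot: [0.756, 0.655, -0.0, 0.0]
force: [-0.2, 0.2, -0.5]
gripper_width: 0.0003
grasp_force: 0.0
```

```bash
python3 - <<'E'
from look import *
s=get_state(); t=tojig(s['eef_pos']); print(t,s['force'])
print('tool deltas (tx=-djx, ty=djy, tz=-dz) for handle angle, r=105, 8 mm corner')
for a in np.arange(0,1.4,.1):
    th=np.radians(15)+a; c=np.array([-.0911-.105*np.sin(th)+.0095*np.cos(th)+.008, .0548+.105*np.cos(th)+.0095*np.sin(th)])
    print(round(a,2),np.round([-(c[0]-t[0])*1e3,-(c[1]-t[2])*1e3],1),np.round(c,4))
E
```

```text
[-0.08886779 -0.00130361  0.16198148] [-0.21036644  0.17714749 -0.5202519 ]
tool deltas (tx=-djx, ty=djy, tz=-dz) for handle angle, r=105, 8 mm corner
0.0 [12.2  3.3] [-0.1011  0.1587]
0.1 [22.5  5.6] [-0.1114  0.1564]
0.2 [32.5  8.9] [-0.1214  0.153 ]
0.3 [42.1 13.3] [-0.131   0.1487]
0.4 [51.3 18.5] [-0.1401  0.1435]
0.5 [59.8 24.6] [-0.1487  0.1373]
0.6 [67.7 31.6] [-0.1566  0.1304]
0.7 [74.9 39.3] [-0.1638  0.1227]
0.8 [81.3 47.7] [-0.1702  0.1143]
0.9 [86.8 56.7] [-0.1757  0.1053]
1.0 [91.4 66.2] [-0.1802  0.0958]
1.1 [95.  76.1] [-0.1838  0.0859]
1.2 [97.6 86.3] [-0.1864  0.0757]
1.3 [99.1 96.7] [-0.188   0.0652]
```

>>> {"name": "move_arm", "arguments": {"steps": [{"hand": 1,"tx": 8,"ty": 0,"tz": 3,"ax": 0,"ay": 0,"az": 0},{"hand": 1,"tx": 13,"ty": 0,"tz": 3.5,"ax": 0,"ay": 0,"az": 0},{"hand": 1,"tx": 18,"ty": 0,"tz": 4.5,"ax": 0,"ay": 0,"az": 0},{"hand": 1,"tx": 22.5,"ty": 0,"tz": 5.6,"ax": 0,"ay": 0,"az": 0},{"hand": 1,"tx": 27.5,"ty": 0,"tz": 7.2,"ax": 0,"ay": 0,"az": 0},{"hand": 1,"tx": 32.5,"ty": 0,"tz": 9,"ax": 0,"ay": 0,"az": 0},{"hand": 1,"tx": 37.5,"ty": 0,"tz": 11,"ax": 0,"ay": 0,"az": 0},{"hand": 1,"tx": 42,"ty": 0,"tz": 13.3,"ax": 0,"ay": 0,"az": 0}]}}

```text
t: 14.7
eef_pos: [0.6249, 0.036, 0.1494]
ee_rot: [0.755, 0.656, 0.001, 0.0]
force: [0.2, -0.3, 0.3]
gripper_width: 0.0005
grasp_force: 0.2
```

>>> {"name": "move_arm", "arguments": {"steps": [{"hand": 1,"tx": 5,"ty": 0,"tz": 2.5,"ax": 0,"ay": 0,"az": 0},{"hand": 1,"tx": 9.2,"ty": 0,"tz": 5.2,"ax": 0,"ay": 0,"az": 0},{"hand": 1,"tx": 13.5,"ty": 0,"tz": 8.2,"ax": 0,"ay": 0,"az": 0},{"hand": 1,"tx": 17.7,"ty": 0,"tz": 11.3,"ax": 0,"ay": 0,"az": 0},{"hand": 1,"tx": 21.8,"ty": 0,"tz": 14.8,"ax": 0,"ay": 0,"az": 0},{"hand": 1,"tx": 25.6,"ty": 0,"tz": 18.3,"ax": 0,"ay": 0,"az": 0},{"hand": 1,"tx": 29.2,"ty": 0,"tz": 22,"ax": 0,"ay": 0,"az": 0},{"hand": 1,"tx": 32.8,"ty": 0,"tz": 26,"ax": 0,"ay": 0,"az": 0}]}}

```text
t: 15.5
eef_pos: [0.6295, 0.0682, 0.1233]
ee_rot: [0.755, 0.656, 0.001, 0.0]
force: [-0.1, -0.1, 0.3]
gripper_width: 0.0004
grasp_force: 0.1
```

```bash
python3 - <<'E'
from look import *
s=get_state(); print(tojig(s['eef_pos']),s['force'])
i,d=imaging.grab_frame('side'); cv2.imwrite('pics/s9.png',cv2.resize(i[110:310,220:440],(660,600))[...,::-1])
E
```

```text
[-0.16518819 -0.00064811  0.12326003] [-0.1454895  -0.12887007  0.30130553]
```

View pics/s9.png

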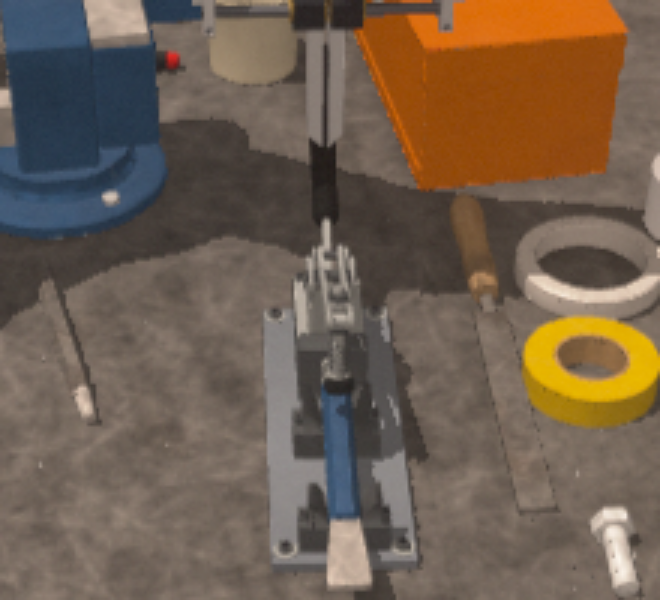

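The side crop shows the fingers at (325,130) pushing the black grip back. The pad is coming down over the shank at (338,385), with the chisel still seated. I'll push on gently.

>>> {"name": "move_arm", "arguments": {"steps": [{"hand": 1,"tx": 3.3,"ty": 0,"tz": 4.2,"ax": 0,"ay": 0,"az": 0},{"hand": 1,"tx": 6.4,"ty": 0,"tz": 8.4,"ax": 0,"ay": 0,"az": 0},{"hand": 1,"tx": 9.3,"ty": 0,"tz": 13,"ax": 0,"ay": 0,"az": 0},{"hand": 1,"tx": 11.9,"ty": 0,"tz": 17.4,"ax": 0,"ay": 0,"az": 0},{"hand": 1,"tx": 14.3,"ty": 0,"tz": 22,"ax": 0,"ay": 0,"az": 0},{"hand": 1,"tx": 16.5,"ty": 0,"tz": 27,"ax": 0,"ay": 0,"az": 0}]}}

```text
t: 16.15
eef_pos: [0.632, 0.0839, 0.0966]
ee_rot: [0.755, 0.656, 0.001, 0.001]
force: [-2.3, -3.0, 10.8]
gripper_width: 0.0003
grasp_force: 5.4
```

>>> {"name": "move_arm", "arguments": {"steps": [{"hand": 1,"tx": 2,"ty": 0,"tz": 5,"ax": 0,"ay": 0,"az": 0},{"hand": 1,"tx": 3.6,"ty": 0,"tz": 10,"ax": 0,"ay": 0,"az": 0},{"hand": 1,"tx": 5,"ty": 0,"tz": 15,"ax": 0,"ay": 0,"az": 0}]}}

```text
t: 16.45
eef_pos: [0.6327, 0.0889, 0.0818]
ee_rot: [0.755, 0.656, 0.001, 0.001]
force: [-3.2, -2.2, 9.3]
gripper_width: 0.0007
grasp_force: 4.6
```

```bash
python3 - <<'E'
from look import *
s=get_state(); print(tojig(s['eef_pos']),s['force'])
E
```

```text
[-0.18617455 -0.0003364   0.08180444] [-3.18430409 -2.20568449  9.26178012]
```

>>> {"name": "move_arm", "arguments": {"steps": [{"hand": 1,"tx": 1,"ty": 0,"tz": 4,"ax": 0,"ay": 0,"az": 0},{"hand": 1,"tx": 1.5,"ty": 0,"tz": 8,"ax": 0,"ay": 0,"az": 0},{"hand": 1,"tx": 2,"ty": 0,"tz": 11,"ax": 0,"ay": 0,"az": 0},{"hand": 1,"tx": 2,"ty": 0,"tz": 13,"ax": 0,"ay": 0,"az": 0},{"hand": 1,"tx": 2,"ty": 0,"tz": 15,"ax": 0,"ay": 0,"az": 0},{"hand": 1,"tx": 2,"ty": 0,"tz": 15,"ax": 0,"ay": 0,"az": 0}]}}

```text
t: 17.05
eef_pos: [0.6327, 0.0912, 0.0663]
ee_rot: [0.755, 0.656, 0.0, 0.0]
force: [-0.3, -0.0, -0.5]
gripper_width: 0.0002
grasp_force: 0.0
```

>>> {"name": "move_arm", "arguments": {"steps": [{"hand": 1,"tx": 0,"ty": 0,"tz": 1,"ax": 0,"ay": 0,"az": 0},{"hand": 1,"tx": 0,"ty": 0,"tz": 2,"ax": 0,"ay": 0,"az": 0},{"hand": 1,"tx": 0,"ty": 0,"tz": 2,"ax": 0,"ay": 0,"az": 0}]}}

```text
t: 17.35
eef_pos: [0.6328, 0.0912, 0.0645]
ee_rot: [0.755, 0.656, 0.001, 0.0]
force: [-0.5, 0.0, 0.5]
gripper_width: 0.0003
grasp_force: 0.0
```

>>> {"name": "move_arm", "arguments": {"steps": [{"hand": 1,"tx": 0,"ty": 0,"tz": 0.7,"ax": 0,"ay": 0,"az": 0},{"hand": 1,"tx": 0,"ty": 0,"tz": 0.7,"ax": 0,"ay": 0,"az": 0}]}}

```text
t: 17.55
eef_pos: [0.6329, 0.0912, 0.0639]
ee_rot: [0.755, 0.656, 0.001, 0.001]
force: [0.0, -0.4, 0.5]
gripper_width: 0.0006
grasp_force: 0.2
```

>>> {"name": "move_arm", "arguments": {"steps": [{"hand": 1,"tx": 0,"ty": 0,"tz": -20,"ax": 0,"ay": 0,"az": 0},{"hand": 1,"tx": 0,"ty": 0,"tz": -60,"ax": 0,"ay": 0,"az": 0},{"hand": 1,"tx": 0,"ty": 0,"tz": -110,"ax": 0,"ay": 0,"az": 0},{"hand": 1,"tx": 0,"ty": 0,"tz": -160,"ax": 0,"ay": 0,"az": 0},{"hand": 1,"tx": 50,"ty": 0,"tz": -200,"ax": 0,"ay": 0,"az": 0},{"hand": 1,"tx": 100,"ty": -50,"tz": -220,"ax": 0,"ay": 0,"az": 0},{"hand": 1,"tx": 150,"ty": -50,"tz": -220,"ax": 0,"ay": 0,"az": 0},{"hand": 1,"tx": 180,"ty": -50,"tz": -220,"ax": 0,"ay": 0,"az": 0}]}}

```text
t: 18.35
eef_pos: [0.6073, 0.2707, 0.2849]
ee_rot: [0.755, 0.656, 0.002, -0.0]
force: [1.7, 1.2, -0.3]
gripper_width: 0.0007
grasp_force: 0.0
```

```bash
python3 - <<'E'
from look import *
look('10')
i=cv2.imread('pics/top10.png'); P=cloud('top',imaging.grab_frame('top')[1]); J=tojig(P)
q=J[(abs(J[...,1])<.012)&(J[...,0]>-.225)&(J[...,0]<-.13)&(J[...,2]>.03)&(J[...,2]<.2)]
if len(q):
  for a in(-.22,-.2,-.18,-.16,-.14):
    k=abs(q[:,0]-a)<.008; print('handle',a,k.sum(),np.percentile(q[k,2],90) if k.sum() else 0)
j,_=imaging.grab_frame('side')
cv2.imwrite('pics/f10.png',np.hstack([cv2.resize(i[170:280,160:370],(420,220*1)),cv2.resize(j[150:320,270:410],(350,425))[:220,:,::-1]]) if 0 else np.vstack([cv2.resize(i[185:265,160:370],(630,240)),cv2.resize(j[200:320,220:430],(630,360))[...,::-1]]))
E
```

```text
0.0 11 y [-0.0099  0.0075] z [0.0445 0.0494]
0.01 31 y [-0.0104  0.0086] z [0.0448 0.0484]
0.02 19 y [-0.0103 -0.0024] z [0.0449 0.0489]
0.03 11 y [-0.0106 -0.0079] z [0.0423 0.0523]
0.04 31 y [-0.0098  0.0063] z [0.0455 0.05  ]
0.05 49 y [-0.0108  0.007 ] z [0.0459 0.0495]
0.06 48 y [-0.0104  0.006 ] z [0.0471 0.0506]
0.07 49 y [-0.0116  0.0066] z [0.0467 0.0503]
0.08 49 y [-0.0107  0.007 ] z [0.047  0.0505]
0.09 46 y [-0.0106  0.007 ] z [0.0467 0.0498]
0.1 48 y [-0.011   0.0076] z [0.047  0.0497]
0.11 50 y [-0.0101  0.0059] z [0.046  0.0496]
0.12 52 y [-0.0115  0.0073] z [0.0462 0.0496]
0.13 12 y [-0.0104  0.0037] z [0.0478 0.0502]
blue x range 0.006456779671193414 0.1323692560540006
blade 0.18654852485089862 [-0.01486665 -0.00237377  0.00983905] 0.042374905656799466
tcp jig [-0.36270842 -0.05079859  0.28491828]
handle -0.22 25 0.06444900370451578
handle -0.2 81 0.06399148336560412
handle -0.18 78 0.06379970618877014
handle -0.16 76 0.0632609850796726
handle -0.14 75 0.06465623357907413
```

View pics/f10.png

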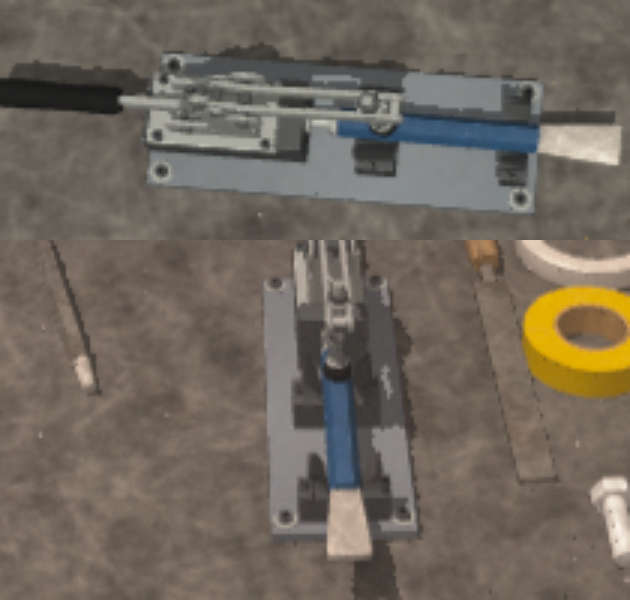

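Everything checks out. The handle is level at 64 mm all along, the pad is on the shank, the edge is at jig x = 186.5 mm (so the head is at about 4 mm, against the screw), and the arm is clear.

```bash
python3 -c "
from rig import workorder
print(workorder.close_job())"
```

```text
the job is handed in; nothing more can be done
None
```

The chisel lies flat in both cradles with its edge away from the clamp and its head against the stop screw (about 10 N contact). The clamp handle is over centre on its stop, the other things were left alone, and the job is handed in at about 18 s.

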